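# Close a pressure vessel in its bench socket

## Task

Set the steel pressure vessel upright into the bench socket: press gently and turn it until its hexagonal foot drops into the recess, then push it fully home so that both spring latch bolts snap over its flange. Then turn the vessel's screw cap clockwise to its stop and let go. Keep the vessel upright all the while and leave the other things on the bench where they stand.

Things in the scene. Friction and masses are not known exactly. Their poses are not given: they have to be found in the camera images.
- vessel: Loose steel pressure vessel with screw cap, 0.5 to 0.75 kg, 102 mm tall, on its foot. Origin: centre of its underside, z up its axis. Foot: a round tapered pilot (31 mm diameter at the bottom, 35 mm above, to 5 mm height), then a hexagon 36 mm across flats (height 5 to 24 mm; flats face its own +x and every 60 degrees), then a round flange 61 mm in diameter (height 24 to 28 mm).
- vessel_grip (a point): Point on the vessel's axis 60 mm above its underside, where to grip it: the smooth round body is 46 mm in diameter from height 28 to 80 mm; above it comes the narrower cap.
- cap_top (a point): Centre of the top of the dark knurled cap, 102 mm above the vessel's underside; the frame turns with the cap. The cap is 40.5 mm in diameter and 22 mm high, so only the fingertips can grip it: the wider body begins 22 mm below this point.
- cap (a joint): Angle of the screw cap on the vessel, rad: grows as the cap is turned clockwise seen from above; 1.0 is its stop (tight). It starts between 0 and 0.3 and takes about 0.2 N m to turn. While the vessel is not held by the hex recess it would turn along with the cap; in the recess it has about 0.14 rad of play either way.
- bench_socket: Fixed bench socket: base plate 98 mm (x) by 146 mm (y), 12 mm thick, with a round hub in its middle that holds the hex recess, and a spring latch bolt on each side of the hub, along y. The bolts' guides stand 39 to 59 mm from the hub's axis; nothing of the socket is higher than 59 mm above the bench. Origin: centre of its underside.
- socket_mouth (a point): Centre of the mouth of the hex recess, 42 mm above the bench; x, y as the base plate. The recess is 38.5 mm across flats, 26 mm deep, in a swivel insert held fast (5 N m) at whatever angle it was left: its flats do NOT follow this frame; look or feel for them. Depth of the vessel's underside below it: 5 mm on the pilot, hexes out of line; 13 mm dropped, flange on bolts; 24 mm home.
- catch_left (a joint): Travel of the latch bolt on the socket's +y side, m: 0 sprung in (nose 27.5 mm from the axis), up to 0.006 pushed out. Its nose is bevelled on top and flat below, 4.8 mm above the rim: the vessel's flange pushes it aside going down and it snaps back over the flange. Pushing the vessel past both bolts takes about 10 to 20 N, its weight included.
- catch_right (a joint): The same for the latch bolt on the socket's -y side.
- acid_bottle: Bystander: white reagent bottle with a yellow screw cap, 55 mm in diameter, 124 mm tall; origin at its underside. To be left where it stands.
- glass_beaker: Bystander: small clear beaker, 45 mm in diameter, 55 mm tall; origin at its underside. To be left where it stands.
- film_roll: Bystander: white roll standing on its end, 54 mm in diameter, 51 mm tall; origin at its underside. To be left where it stands.
Things that resemble listed ones, but are neither listed nor needed, are in the scene too. What is shaped like the vessel but blue is not meant.

How it is judged:
On the way, in this order (a step that is already met when the one before it is completed fails the run):
1. the vessel is fully home in the hex recess and both latch bolts have snapped in over its flange (z of vessel in the frame of socket_mouth below -0.021 m and horizontal distance between vessel and socket_mouth below 0.004 m and value of joint each of catch_left, catch_right below 0.0015 m), for 0.2 s.
2. the cap is turned clockwise to its stop (value of joint cap above 0.93 rad), for 0.1 s.
At the end, for the whole second after the job is handed in: The vessel stands upright (within 0.08 rad) and at rest in the bench socket, fully home (its underside at least 21 mm below the mouth and within 4 mm of its centre), both latch bolts have sprung back to within 1.5 mm of their inner position, and the cap is turned to its stop (joint above 0.93 rad) (all of step 1 and angle between vessel's own z axis and vertical below 0.08 rad and value of joint cap above 0.93 rad and linear speed of vessel below 0.02 m/s); the robot touches nothing.
It fails at once if the vessel is tipped by more than 0.5 rad (angle between vessel's own z axis and vertical above 0.5 rad).
It fails at once if a bystander (reagent bottle, beaker or film roll) is shifted by more than 30 mm (distance of any of acid_bottle, glass_beaker, film_roll from where it was at the start of the episode above 0.03 m).
It also fails if it takes over 72 s, if anything falls off the work surface, if the arm or the gripper's body presses on something with over 40 N, if the wrist force passes 120 N, or if a joint passes its speed limit or range.

## Robot

A 6-joint arm with a two-finger parallel gripper is mounted at the origin on the work surface; the furniture and walls round the work are solid. World frame = base frame: x ahead of the robot, y to its left, z up, the work surface at z = 0. Lengths are in m, angles in rad, forces in N, time in s.
With the tool pointing down it reaches from about 0.325 to 0.85 m from the base axis. Payload 15.5 kg.
Tool frame: the origin (TCP) lies at the very end of the fingers, on their centre line; the grasp point (between the pads) lies 19 mm behind it; z points along the fingers, y is the line along which they close (so a half turn about z gives the same grasp; the last joint's range is limited). The gripper opens to 91 mm and grips with 3 to 60 N. Pads are 32 mm wide; open, the fingers measure 118 mm over their backs; the gripper's body (76 mm by 178 mm) begins 60 mm behind the grasp point.
Start: joints at [1.21, 0.494, 1.345, -0, 1.302, -0.096], TCP at [0.164, 0.603, 0.214] pointing down, gripper open.
Joint ranges: [-2.91, 2.91], [-0.82, 2.16], [0.22, 2.67], [-1.22, 4.37], [0.12, 2.79], [-3.08, 3.08]. Speed limits (rad/s): [1.89, 1.89, 2.57, 3.01, 3.01, 3.01].

## Interface

Orientations are given as a unit quaternion [w, x, y, z].
In Python, from station import bot gives the robot as it stands.
- The arm moves only by the shell command python3 -m creep 'ROWS' [FORCE]. ROWS is JSON, a list that holds one entry, the list of rows, each a list of 7 numbers: the shift along the tool's x, y, z in cm, then the turn, a rotation vector about the tool's x, y, z in rad, then the finger opening in cm, from 0 to 9.12. In form: [[[tx, ty, tz, rx, ry, rz, fingers], ...]]. A call has 1 to 5 rows; each row shifts and turns the commanded pose from where the row before left it, along the tool's axes as they then stand; what a row does not reach is not made up. A row lasts 1/10 s, in which the tool goes at most 50 mm and 8.59 degrees, less where a joint would pass 70% of its speed; a pose out of reach is approached as far as the arm can. A call is refused whole if a number of a shift passes 5 or a number of a turn 0.15, either way. A call with a gripper value outside its range is refused whole. The fingers move at their own pace and stop on an object; FORCE is the grip in N (left out, the last holds). Time passes only in rows, so rows that do not move let the fingers close. It gives the time, the measured TCP pose, the force, the opening and the grip force at its end, in the units of the state.
- bot.observe(): the state, without advancing time (a new reading comes with each control period).
- bot.get_image(name): name is "scene" or "side" or "wrist"; returns a dict with "frame" (384x512x3 uint8, red, green, blue), "vfov" (degrees; the focal length in pixels is half the picture's height over the tangent of half this angle, whatever the lens; pixels are square), "cx", "cy" (the principal point, pixels), "rvec" (rotation vector, rad) and "tvec" (3), from world to camera coordinates, as OpenCV has them; the wrist camera has in their place "mount" (4x4, takes a point from camera to tool coordinates, whose origin is the TCP and whose axes are the flange's). Camera axes: x right, y down, z forward; pixel columns grow to the right and rows downward; lengths in m; the calibration is good to about 2 mm. A picture is of the moment at which its call begins: read the wrist's pose just before it. There is no depth.
- bot.finish_job(): hands the job in; it is judged then, once.
Trained networks look in a picture, given as the dict that the camera call returned (one of the last four; its "shot" number tells which), for a name from the list of things; names that differ only in an ending like _2 or _b are one class to them, and where a whole thing is asked for, a point or a joint stands for the part that bears it (a point fixed in the world has none). Each returns a list of dicts, best first, with "confidence" (0 to 1); they miss things now and then, are a little off and sometimes report something else, mostly with a low value. They report only what shows in the picture. A call takes as long as a camera call. They do not tell look-alikes from the thing itself.
- bot.recognise(picture, label): "centre" ([x, y, z] in m, in world coordinates, good to about 4 mm: the middle of the surface that is visible of it).
- bot.outline_of(picture, label): "region" (384x512 bool, what is visible of it).
The state is a dict: "clock": time; "joint_positions": joint angles; "joint_vel": joint speeds; "effort": joint torques, N m; "ee_pos": TCP position; "eef_rot": TCP orientation; "wrist_force": force on the tool from outside, world axes, zero at the start; "wrist_torque": the same for the moment, N m; "width": finger opening in m; "grip_force": force on a finger pad.
Only numpy, scipy, OpenCV 4.12 (cv2) and the standard library are available. Lean on these libraries where they do the work, as an engineer would, in place of code of your own. Each camera call takes 0.05 s, during which the arm holds its last target. There are 200 camera calls.

## Working session

There is one attempt and no reset: what is moved stays moved. The work goes in short steps, Python scripts to look and compute and a shell command to move; the robot and the scene stay as the last step left them, time stands still between calls to the robot, and variables do not carry over. Pictures are saved under pics/ and viewed, at most 10 in all, crops included, and the job is handed in when it is done.

```bash
mkdir -p pics; ls
cat > h.py <<'E'
import numpy as np, cv2
from station import bot
from scipy.spatial.transform import Rotation as R
def save(p,n): cv2.imwrite('pics/'+n,p['frame'][:,:,::-1])
def f(p): return 192/np.tan(np.radians(p['vfov'])/2)
def st():
    s=bot.observe(); q=s['eef_rot']
    return s,np.array(s['ee_pos']),R.from_quat([q[1],q[2],q[3],q[0]]).as_matrix()
def proj(p,X):
    K=np.array([[f(p),0,p['cx']],[0,f(p),p['cy']],[0,0,1]])
    return cv2.projectPoints(np.array(X,float).reshape(-1,1,3),np.array(p['rvec'],float),np.array(p['tvec'],float),K,None)[0].reshape(-1,2)
def rays(p,uv):
    """world origin, dirs"""
    uv=np.array(uv,float).reshape(-1,2); d=np.c_[(uv[:,0]-p['cx'])/f(p),(uv[:,1]-p['cy'])/f(p),np.ones(len(uv))]
    if 'mount' in p:
        M=np.array(p['mount']); Rm,t=p['R'],p['t']
        return t+Rm@M[:3,3], d@(Rm@M[:3,:3]).T
    Rc=cv2.Rodrigues(np.array(p['rvec'],float))[0]
    return -Rc.T@np.array(p['tvec']).ravel(), d@Rc
def at_z(p,uv,z):
    o,d=rays(p,uv); return o+d*((z-o[2])/d[:,2])[:,None]
def wrist():
    s,t,Rm=st(); p=bot.get_image('wrist'); p['R'],p['t']=Rm,t; return p
E
cat > a.py <<'E'
from h import *
s,t,Rm=st(); print(s['clock'],t,Rm.round(3).tolist(),s['wrist_force'],s['width'])
ps={n:(wrist() if n=='wrist' else bot.get_image(n)) for n in('scene','side','wrist')}
print({k:v for k,v in ps['scene'].items() if k!='frame'}); print(ps['wrist']['mount'])
for n,p in ps.items():
    save(p,n+'0.png')
    for l in('vessel','cap_top','bench_socket','acid_bottle','glass_beaker','film_roll'):
        print(n,l,[(np.round(r['centre'],3).tolist(),round(r['confidence'],2)) for r in bot.recognise(p,l)])
cv2.imwrite('pics/all0.png',np.hstack([cv2.resize(ps[n]['frame'],(400,300))for n in('scene','side')])[:,:,::-1])
E
python3 a.py
```

```text
pics
0.0 [0.16405226 0.60269282 0.21331841] [[-0.965, 0.263, -0.0], [0.263, 0.965, -0.001], [0.0, -0.001, -1.0]] [ 0.60376311 -0.94417723  0.16281764] 0.09112303398189679
{'vfov': 51.02301234776322, 'cx': 254.91213311482272, 'cy': 186.88478562094159, 'rvec': array([ 0.68714171, -2.60322699,  1.16875167]), 'tvec': array([0.31156848, 0.23131784, 1.21611974]), 'shot': 1}
[[ 6.69040358e-04 -9.58794887e-01 -2.84098430e-01  8.11778789e-02]
 [ 9.99999765e-01  5.98844080e-04  3.33939048e-04 -6.44672176e-04]
 [-1.50048389e-04 -2.84098587e-01  9.58795062e-01 -1.70665959e-01]
 [ 0.00000000e+00  0.00000000e+00  0.00000000e+00  1.00000000e+00]]
scene vessel [([0.424, 0.176, 0.065], 0.73), ([0.214, 0.297, 0.07], 0.56)]
scene cap_top [([0.223, 0.291, 0.1], 0.7), ([0.425, 0.168, 0.102], 0.48), ([0.429, 0.181, 0.074], 0.27)]
scene bench_socket []
scene acid_bottle [([0.533, 0.006, 0.015], 0.38)]
scene glass_beaker [([0.292, 0.275, 0.028], 0.42)]
scene film_roll [([0.466, -0.056, 0.023], 0.39)]
side vessel [([0.43, 0.179, 0.069], 0.83), ([0.223, 0.297, 0.066], 0.67)]
side cap_top [([0.434, 0.176, 0.103], 0.74), ([0.227, 0.29, 0.101], 0.54)]
side bench_socket []
side acid_bottle [([0.54, -0.002, 0.066], 0.92), ([0.428, 0.178, 0.102], 0.39)]
side glass_beaker [([0.315, 0.283, 0.034], 0.76), ([0.431, 0.178, 0.063], 0.41)]
side film_roll [([0.475, -0.061, 0.04], 0.59)]
wrist vessel []
wrist cap_top []
wrist bench_socket []
wrist acid_bottle []
wrist glass_beaker []
wrist film_roll []
```

View pics/scene0.png

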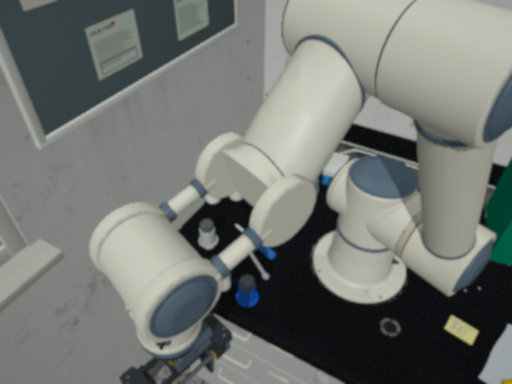

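View pics/side0.png

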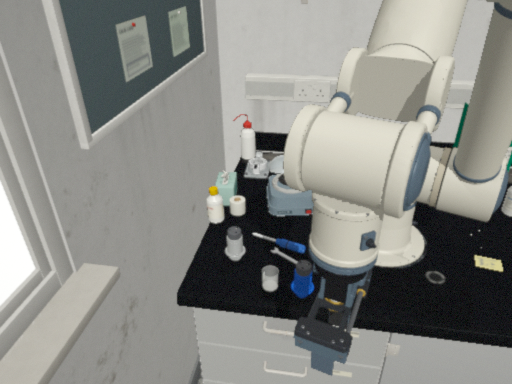

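Scene: the steel vessel is at pixel (208,235), the blue decoy at (247,290). Side: the steel vessel is at (235,243), the beaker (270,278), the bottle (215,205), the roll (238,205), and a metal fixture that is probably the socket at (262,165).

```bash
cat > b.py <<'E'
from h import *
p=bot.get_image('side')
cv2.imwrite('pics/crop1.png',cv2.resize(p['frame'][140:260,200:330,::-1],None,fx=5,fy=5,interpolation=cv2.INTER_CUBIC)[:600])
print(at_z(p,[(262,165),(246,175),(290,195),(235,255),(283,165)],0.02).round(3))
E
python3 b.py
```

```text
[[ 0.442 -0.404  0.02 ]
 [ 0.492 -0.308  0.02 ]
 [ 0.302 -0.182  0.02 ]
 [ 0.429  0.179  0.02 ]
 [ 0.354 -0.417  0.02 ]]
```

View pics/crop1.png

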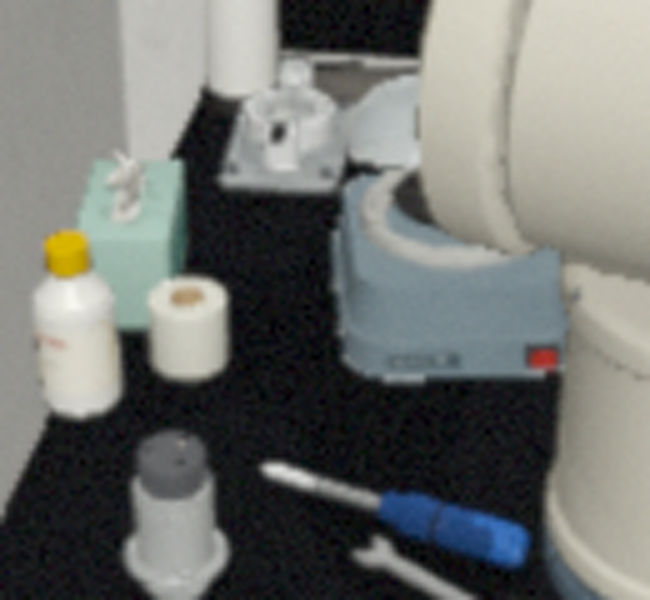

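The crop shows the socket at crop (285,130), which is side pixel (257,166), or about (0.45,-0.4) in the world. I'll move above the steel vessel first.

```bash
python3 -m creep '[[[-3.4,-3.1,0,0,0,0,9.1],[-3.4,-3.1,0,0,0,0,9.1],[-3.4,-3.1,0,0,0,0,9.1],[-3.4,-3.1,0,0,0,0,9.1],[-3.4,-3.1,0,0,0,0,9.1]]]'; python3 -m creep '[[[-3.4,-3.1,0,0,0,0,9.1],[-3.4,-3.1,0,0,0,0,9.1],[-3.4,-3.1,0,0,0,0,9.1],[-3.4,-3.1,0,0,0,0,9.1],[0,0,0,0,0,0,9.1]]]'
cat > c.py <<'E'
import sys
from h import *
p=wrist(); save(p,sys.argv[1])
s,t,Rm=st(); print(s['clock'],t,Rm.round(3).tolist(),np.round(s['joint_positions'],2),np.round(s['wrist_force'],2))
for l in sys.argv[2:]:
    for n in('wrist','side','scene'):
        q=p if n=='wrist' else bot.get_image(n)
        for r in bot.recognise(q,l): print(n,l,np.round(r['centre'],3),round(r['confidence'],2))
E
python3 c.py w1.png vessel cap_top
```

```text
clock: 1.6
ee_pos: [0.2881, 0.4073, 0.2141]
eef_rot: [0.0, 0.132, 0.991, 0.0]
wrist_force: [0.7, 0.2, -0.6]
width: 0.0909
grip_force: 0.0
clock: 2.1
ee_pos: [0.3887, 0.2497, 0.2141]
eef_rot: [0.001, 0.135, 0.991, -0.0]
wrist_force: [-0.4, 0.9, 0.1]
width: 0.0914
grip_force: 0.0
2.15 [0.38750168 0.25153456 0.21408038] [[-0.964, 0.267, 0.001], [0.267, 0.964, -0.0], [-0.0, 0.0, -1.0]] [ 0.45  0.27  1.73 -0.    1.15 -0.85] [ 0.01 -0.11 -0.86]
wrist vessel [0.423 0.178 0.078] 0.92
wrist vessel [0.242 0.282 0.079] 0.69
side vessel [0.424 0.181 0.067] 0.74
side vessel [0.227 0.299 0.066] 0.73
scene vessel [0.217 0.296 0.074] 0.68
scene vessel [0.421 0.173 0.069] 0.63
wrist cap_top [0.431 0.17  0.104] 0.68
wrist cap_top [0.231 0.277 0.101] 0.63
side cap_top [0.224 0.291 0.099] 0.74
side cap_top [0.431 0.18  0.099] 0.61
scene cap_top [0.425 0.179 0.074] 0.71
scene cap_top [0.222 0.288 0.1  ] 0.63
scene cap_top [0.428 0.168 0.103] 0.52
```

View pics/w1.png

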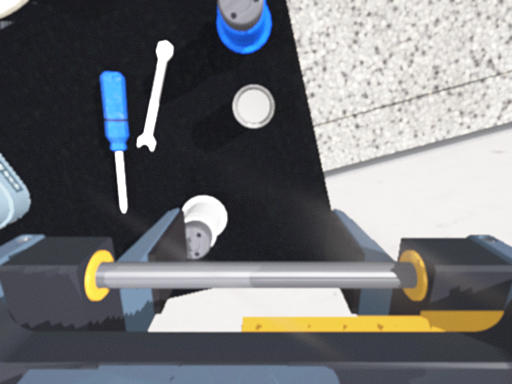

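The wrist view shows the steel vessel at (203,225), the beaker (253,107) and the blue decoy at the top. I'll centre sideways and measure the axis once more.

```bash
python3 -m creep '[[[0.5,-3.0,0,0,0,0,9.1],[0.5,-3.0,0,0,0,0,9.1],[0,0,0,0,0,0,9.1],[0,0,0,0,0,0,9.1]]]'
cat > d.py <<'E'
from h import *
p=wrist(); s,t,Rm=st(); print(t,np.round(np.array(p['t']),4))
for l in('vessel','cap_top'):
    for r in bot.recognise(p,l): print(l,np.round(r['centre'],4),round(r['confidence'],2))
o=bot.outline_of(p,'vessel')
for r in o:
    m=r['region'];ys,xs=np.nonzero(m); print(r['confidence'],xs.min(),xs.max(),ys.min(),ys.max())
m=o[0]['region'];ys,xs=np.nonzero(m)
# flange outer edge: ellipse -> use lower flange extent; fit axis by projecting model silhouettes
from scipy.optimize import least_squares
M=np.array(p['mount'])
def pr(X):
    c=((X-p['t'])@p['R']-M[:3,3])@M[:3,:3]; return np.c_[c[:,0]/c[:,2]*f(p)+p['cx'],c[:,1]/c[:,2]*f(p)+p['cy']]
a=np.linspace(0,2*np.pi,60); circ=np.c_[np.cos(a),np.sin(a),0*a]
def mask(x,y):
    k=np.zeros((384,512),np.uint8)
    for zs,r in(((.024,.028),.0305),((.028,.08),.023),((.08,.102),.02025)):
        pts=np.vstack([pr(circ*r+[x,y,z]) for z in zs]).astype(np.float32)
        cv2.fillConvexPoly(k,cv2.convexHull(pts).astype(np.int32),1)
    return k
best=min(((np.logical_xor(mask(x,y)[:250],m[:250]).sum(),x,y) for x in np.arange(.415,.443,.001) for y in np.arange(.165,.19,.001)))
print(best,m.sum()); x,y=best[1:]
d=np.array([x,y,0])-t; print('tool delta cm',(Rm.T@d*100).round(2))
v=p['frame'].copy(); k=mask(x,y); v[cv2.Canny(k*255,50,100)>0]=[255,0,0]; v[cv2.Canny(m.astype(np.uint8)*255,50,100)>0]=[0,255,0]; cv2.imwrite('pics/w2.png',v[:,:,::-1])
E
python3 d.py
```

```text
clock: 3.05
ee_pos: [0.3609, 0.1982, 0.2142]
eef_rot: [0.0, 0.133, 0.991, 0.0]
wrist_force: [0.3, -0.1, -0.1]
width: 0.0909
grip_force: 0.0
[0.36119824 0.19864074 0.21414262] [0.3609 0.1982 0.2142]
vessel [0.4189 0.1735 0.0792] 0.98
vessel [0.2331 0.276  0.0969] 0.77
cap_top [0.2262 0.2779 0.0981] 0.73
0.7 268 328 0 65
0.64 223 268 205 260
(np.int64(4572), np.float64(0.443), np.float64(0.165)) 3055
tool delta cm [-8.76 -1.11 21.42]
```

View pics/w2.png

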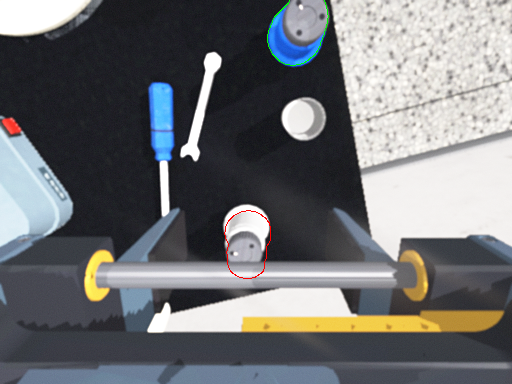

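The network's best outline landed on the blue decoy at (298,30), and the steel vessel is at (246,235). I'll refit using the right mask.

```bash
sed -i 's/^m=o\[0\].*/m=[r["region"] for r in o if np.nonzero(r["region"])[0].mean()>150][0];ys,xs=np.nonzero(m)/; s/:250\]/:258]/g; s/w2.png/w3.png/' d.py; python3 d.py
```

```text
[0.36106991 0.19875421 0.21388573] [0.3612 0.1988 0.2139]
vessel [0.2348 0.2746 0.1023] 0.96
vessel [0.4192 0.17   0.0796] 0.9
cap_top [0.4256 0.1679 0.1026] 0.64
cap_top [0.2317 0.2782 0.1034] 0.6
0.75 224 267 205 260
0.74 269 327 0 65
(np.int64(114), np.float64(0.434), np.float64(0.165)) 2088
tool delta cm [-7.92 -1.35 21.39]
```

```bash
sed -i 's/arange(.165/arange(.150/' d.py; python3 d.py | tail -2
```

```text
(np.int64(88), np.float64(0.434), np.float64(0.165)) 2091
tool delta cm [-7.94 -1.31 21.39]
```

```bash
python3 -m creep '[[[-2.5,-0.3,0,0,0,0,9.1],[-2.5,-0.3,0,0,0,0,9.1],[-2.5,-0.4,0,0,0,0,9.1],[0,0,3.5,0,0,0,9.1],[0,0,3.5,0,0,0,9.1]]]'; python3 -m creep '[[[0,0,0,0,0,0,9.1],[0,0,0,0,0,0,9.1]]]'
cat > e.py <<'E'
import sys
from h import *
p=wrist(); save(p,'tmpw.png'); s,t,Rm=st(); print(s['clock'],t)
q=bot.get_image('side'); r=bot.get_image('scene')
for n,i in(('wrist',p),('side',q),('scene',r)):
    for l in sys.argv[2:]:
        for d in bot.recognise(i,l): print(n,l,np.round(d['centre'],3),round(d['confidence'],2),'tool',(Rm.T@(d['centre']-t)*100).round(2))
u,v=proj(q,[t])[0].astype(int); u=min(max(u,80),432);v=min(max(v,60),324)
big=lambda a:cv2.resize(a,(400,300),interpolation=cv2.INTER_CUBIC)
cv2.imwrite('pics/'+sys.argv[1],np.hstack([big(q['frame'][v-60:v+60,u-80:u+80]),big(p['frame'])])[:,:,::-1]); print(u,v)
E
python3 e.py e1.png vessel cap_top
```

```text
clock: 4.15
ee_pos: [0.4319, 0.1687, 0.1435]
eef_rot: [0.001, 0.133, 0.991, 0.0]
wrist_force: [-0.7, 0.8, -0.4]
width: 0.091
grip_force: 0.0
clock: 4.35
ee_pos: [0.4303, 0.1689, 0.1443]
eef_rot: [-0.001, 0.132, 0.991, -0.0]
wrist_force: [0.1, 0.1, 0.7]
width: 0.091
grip_force: 0.0
4.4 [0.43097961 0.16905558 0.14507709]
wrist vessel [0.423 0.168 0.099] 0.79 tool [ 0.75 -0.34  4.58]
wrist cap_top [0.434 0.165 0.106] 0.81 tool [-0.4  -0.31  3.9 ]
side vessel [0.428 0.18  0.068] 0.79 tool [0.61 1.01 7.73]
side vessel [0.224 0.298 0.068] 0.65 tool [23.32  6.96  7.67]
side cap_top [0.432 0.177 0.103] 0.7 tool [0.11 0.76 4.24]
side cap_top [0.225 0.289 0.1  ] 0.52 tool [23.04  6.14  4.49]
scene vessel [0.216 0.295 0.074] 0.88 tool [24.08  6.53  7.1 ]
scene vessel [0.423 0.176 0.064] 0.81 tool [0.92 0.43 8.06]
scene cap_top [0.22  0.287 0.097] 0.73 tool [23.46  5.83  4.8 ]
scene cap_top [0.429 0.166 0.1  ] 0.48 tool [ 0.13 -0.36  4.51]
233 218
```

View pics/e1.png

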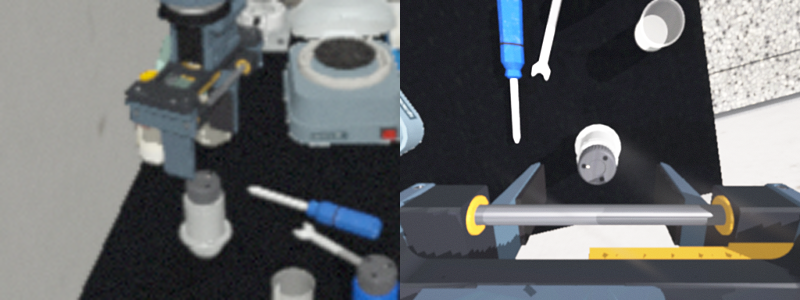

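The vessel stands between the finger tips in the wrist view: cap at right-panel (598,165), fingertips at (540,165) and (682,165). One more silhouette fit from here.

```bash
sed -i 's/w3.png/w4.png/' d.py; python3 d.py | tail -2
```

```text
(np.int64(277), np.float64(0.43), np.float64(0.165)) 3533
tool delta cm [-0.04 -0.4  14.42]
```

```bash
python3 -m creep '[[[0,-0.4,0.5,0,0,0,9.1],[0,0,3,0,0,0,9.1],[0,0,3,0,0,0,9.1],[0,0,3,0,0,0,9.1],[0,0,0,0,0,0,9.1]]]'; python3 -m creep '[[[0,0,0,0,0,0,4.0],[0,0,0,0,0,0,4.0],[0,0,0,0,0,0,4.0],[0,0,0,0,0,0,4.0],[0,0,0,0,0,0,4.0]]]' 30;python3 -m creep '[[[0,0,0,0,0,0,4.0],[0,0,0,0,0,0,4.0],[0,0,0,0,0,0,4.0]]]' 40
```

```text
clock: 5.5
ee_pos: [0.4274, 0.1642, 0.0462]
eef_rot: [-0.003, 0.133, 0.991, -0.001]
wrist_force: [0.3, 0.4, 0.6]
width: 0.0908
grip_force: 0.0
clock: 6.0
ee_pos: [0.4297, 0.1651, 0.0495]
eef_rot: [0.001, 0.132, 0.991, 0.0]
wrist_force: [1.2, 0.4, -0.1]
width: 0.0539
grip_force: 0.0
clock: 6.3
ee_pos: [0.4297, 0.1652, 0.0492]
eef_rot: [0.0, 0.133, 0.991, 0.0]
wrist_force: [-0.4, 0.8, 7.4]
width: 0.0459
grip_force: 40.0
```

```bash
python3 -m creep '[[[0,0,-2,0,0,0,4.0],[0,0,-3.5,0,0,0,4.0],[0,0,-4,0,0,0,4.0],[0,0,-4,0,0,0,4.0],[0,0,-3.5,0,0,0,4.0]]]' 45; python3 -m creep '[[[-1,-2.5,0,0,0,0,4.0],[-1.36,-3.65,0,0,0,0,4.0],[-1.36,-3.65,0,0,0,0,4.0],[-1.36,-3.65,0,0,0,0,4.0],[-1.36,-3.65,0,0,0,0,4.0]]]';python3 -m creep '[[[-1.36,-3.65,0,0,0,0,4.0],[-1.36,-3.65,0,0,0,0,4.0],[-1.36,-3.65,0,0,0,0,4.0],[-1.36,-3.65,0,0,0,0,4.0],[-1.36,-3.65,0,0,0,0,4.0]]]';python3 -m creep '[[[-1.36,-3.65,0,0,0,0,4.0],[-1.3,-2.5,0,0,0,0,4.0],[0,0,0,0,0,0,4],[0,0,0,0,0,0,4]]]'; python3 e.py e2.png bench_socket vessel socket_mouth catch_left
```

```text
clock: 6.8
ee_pos: [0.4288, 0.1648, 0.2205]
eef_rot: [-0.0, 0.132, 0.991, -0.0]
wrist_force: [1.5, -0.4, -6.9]
width: 0.0453
grip_force: 45.0
clock: 7.3
ee_pos: [0.4459, -0.0183, 0.2185]
eef_rot: [-0.001, 0.132, 0.991, 0.0]
wrist_force: [0.7, 0.3, -7.2]
width: 0.0455
grip_force: 45.0
clock: 7.8
ee_pos: [0.4635, -0.2122, 0.2183]
eef_rot: [-0.001, 0.133, 0.991, 0.0]
wrist_force: [1.4, 0.3, -6.4]
width: 0.0455
grip_force: 45.0
clock: 8.2
ee_pos: [0.4731, -0.2772, 0.2181]
eef_rot: [-0.001, 0.133, 0.991, 0.001]
wrist_force: [-0.3, 0.2, -5.3]
width: 0.0456
grip_force: 45.0
8.25 [ 0.47314681 -0.27661387  0.21824276]
wrist bench_socket [ 0.452 -0.388  0.019] 0.91 tool [ -0.89 -11.29  19.94]
wrist socket_mouth [ 0.454 -0.388  0.02 ] 0.9 tool [ -1.1  -11.28  19.85]
wrist socket_mouth [ 0.462 -0.273  0.246] 0.39 tool [ 1.17  0.04 -2.79]
wrist catch_left [ 0.458 -0.336  0.054] 0.76 tool [-0.14 -6.19 16.44]
wrist catch_left [ 0.459 -0.274  0.248] 0.53 tool [ 1.46 -0.09 -2.96]
wrist catch_left [ 0.454 -0.387  0.018] 0.3 tool [ -1.12 -11.14  19.97]
side bench_socket [ 0.452 -0.364  0.02 ] 0.94 tool [-0.31 -8.97 19.83]
side vessel [0.227 0.3   0.069] 0.96 tool [38.85 49.12 15.07]
side vessel [ 0.46  -0.264  0.211] 0.61 tool [1.57 0.92 0.72]
side socket_mouth [ 0.453 -0.366  0.02 ] 0.64 tool [-0.49 -9.2  19.87]
scene vessel [0.215 0.298 0.074] 0.77 tool [39.97 48.66 14.57]
scene vessel [ 0.464 -0.266  0.207] 0.49 tool [1.15 0.79 1.11]
scene socket_mouth [ 0.481 -0.336  0.012] 0.72 tool [-2.31 -5.5  20.59]
scene catch_left [ 0.535 -0.004  0.071] 0.59 tool [ 1.2  27.92 14.73]
247 132
```

View pics/e2.png

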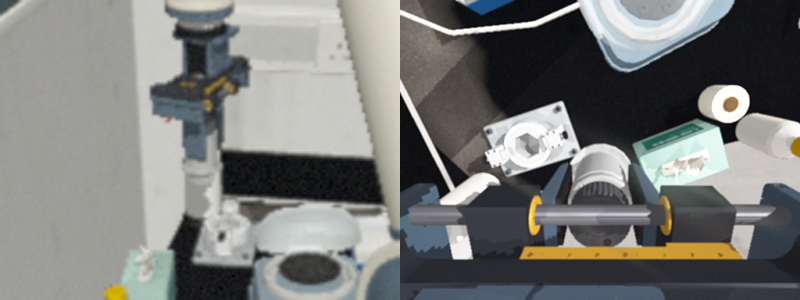

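The right panel shows the socket plate centred at about (530,140), its hex hub at (525,147) and bolts at (495,157) and (557,133). A tall white bottle stands close by at (470,200).

```bash
cat > g.py <<'E'
from h import *
p=wrist(); np.savez('shot.npz',R=p['R'],t=p['t'],frame=p['frame'],mount=p['mount'],vfov=p['vfov'],cx=p['cx'],cy=p['cy'])
print(p['cx'],p['cy'],p['vfov'])
c=p['frame'][110:260,30:230]
cv2.imwrite('pics/g.png',cv2.resize(c,None,fx=4,fy=4,interpolation=cv2.INTER_CUBIC)[:,:,::-1])
q=bot.get_image('side'); print('bottle base',at_z(q,[(248,158)],0).round(3))
E
python3 g.py
```

```text
255.7443010866973 188.94091869025243 67.4769289642637
bottle base [[ 0.521 -0.5    0.   ]]
```

View pics/g.png

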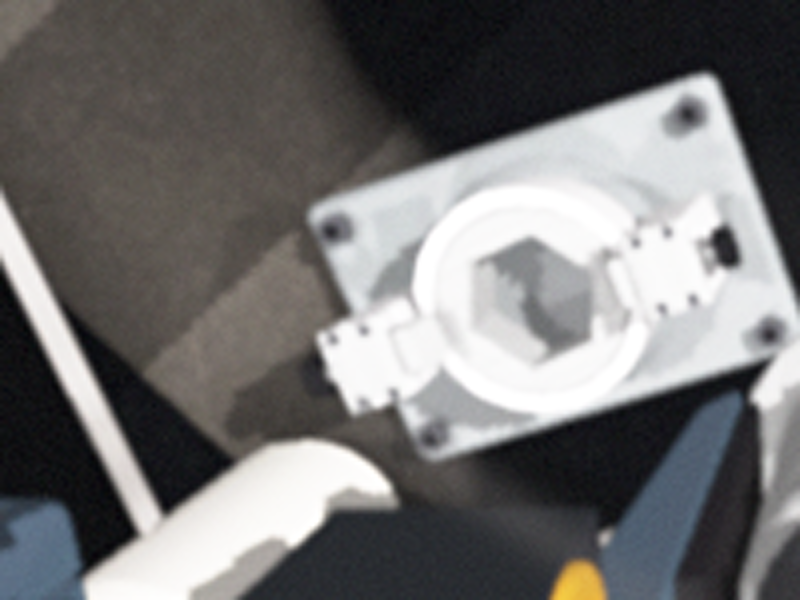

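```bash
cat > k.py <<'E'
from h import *
z=np.load('shot.npz'); p={k:z[k] for k in z.files}; p['cx']=float(p['cx']);
px=lambda L:[(30+u/4,110+v/4) for u,v in L]
c=at_z(p,px([(310,212),(710,73),(800,338),(430,460)]),.012)[:,:2]; print(c.round(4),'plate centre',c.mean(0).round(4))
for i in range(4): d=c[(i+1)%4]-c[i]; print('edge',np.hypot(*d).round(4),np.degrees(np.arctan2(d[1],d[0])).round(1))
h=at_z(p,px([(535,238),(590,265),(595,330),(545,360),(478,325),(475,262)]),.042)[:,:2]
m=h.mean(0); print('hex',m.round(4)); d=h-m; print(np.hypot(*d.T).round(4),np.degrees(np.arctan2(d[:,1],d[:,0])).round(1))
r=at_z(p,px([(415,297),(650,297),(532,185),(532,410)]),.042)[:,:2]; print('rim',r.round(4).tolist(),r.mean(0))
s,t,Rm=st(); print(t,(Rm.T@np.r_[m-t[:2],0]*100).round(2),np.round(s['joint_positions'],2))
for i in (bot.get_image('side'),bot.get_image('scene')):
    print([(np.round(a['centre'],3),round(a['confidence'],2)) for a in bot.recognise(i,'bench_socket')])
    print(proj(i,[[*m,.042]]))
E
python3 k.py
```

```text
[[ 0.4167 -0.4672]
 [ 0.4083 -0.3244]
 [ 0.5017 -0.3221]
 [ 0.5109 -0.4621]] plate centre [ 0.4594 -0.3939]
edge 0.143 93.4
edge 0.0935 1.4
edge 0.1403 -86.3
edge 0.0944 -176.9
hex [ 0.4587 -0.3928]
[0.019  0.0205 0.0206 0.0208 0.0213 0.0213] [ 160.9  105.3   43.3  -12.8  -79.8 -137.3]
rim [[0.4487, -0.4296], [0.468, -0.3584], [0.425, -0.3817], [0.494, -0.4074]] [ 0.45891653 -0.39427493]
[ 0.47380755 -0.27722875  0.21890936] [ -1.58 -11.55   0.  ] [-0.64  0.38  1.53 -0.    1.23 -1.94]
[(array([ 0.451, -0.364,  0.017]), 0.71)]
[[257.57261197 161.23681314]]
[(array([ 0.483, -0.334,  0.017]), 0.54)]
[[281.34653639 142.44279408]]
```

```bash
python3 -m creep '[[[-2,-2.5,0,0,0,0,4],[-2,-3.0,0,0,0,0,4],[0,0,0,0,0,0,4],[0,0,0,0,0,0,4],[0,0,0,0,0,0,4]]]'
cat > g2.py <<'E'
from h import *
p=wrist(); np.savez('shot2.npz',R=p['R'],t=p['t'],frame=p['frame'],mount=p['mount'],vfov=p['vfov'],cx=p['cx'],cy=p['cy'])
M=p['mount']
def pr(X):
    c=((np.array(X)-p['t'])@p['R']-M[:3,3])@M[:3,:3]; return np.c_[c[:,0]/c[:,2]*f(p)+p['cx'],c[:,1]/c[:,2]*f(p)+p['cy']]
# top-down metric images: 0.2 m square centred (0.459,-0.392), 2000px/m; right=-y, up=+x
out=[]
for z in(.012,.042):
    X=[(.559,-.292),(.559,-.492),(.359,-.492),(.359,-.292)]
    H=cv2.getPerspectiveTransform(pr([(*a,z) for a in X]).astype(np.float32),np.float32([(0,0),(400,0),(400,400),(0,400)]))
    w=cv2.warpPerspective(p['frame'],H,(400,400),flags=cv2.INTER_CUBIC)
    w[::40,:]=w[::40,:]//2+np.array([100,0,0],np.uint8); w[:,::40]=w[:,::40]//2+np.array([100,0,0],np.uint8); out.append(w)
cv2.imwrite('pics/g2.png',np.hstack(out)[:,:,::-1]); print(p['t'],pr([(.459,-.392,.042)]))
for r in bot.recognise(p,'bench_socket'): print(r)
E
python3 g2.py
```

```text
clock: 9.75
ee_pos: [0.4976, -0.3402, 0.2187]
eef_rot: [-0.0, 0.132, 0.991, 0.0]
wrist_force: [0.6, 1.1, -7.4]
width: 0.0452
grip_force: 45.0
[ 0.49763732 -0.34018554  0.21870377] [[206.64920453 153.18418648]]
{'centre': [0.455, -0.3909, 0.019], 'confidence': 0.97}
```

View pics/g2.png

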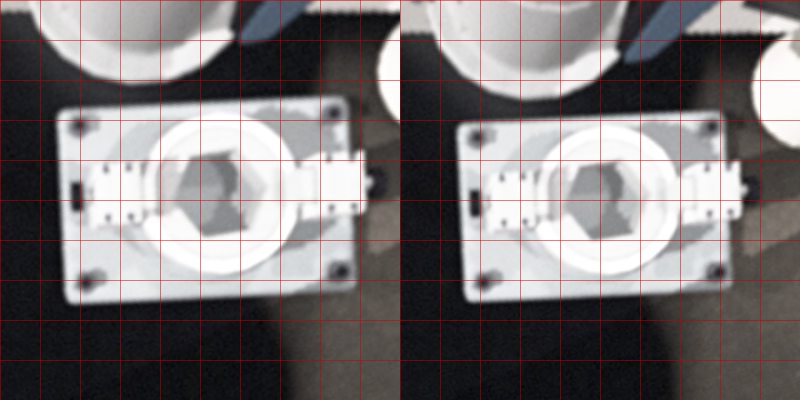

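Rectified view: the plate centre is at left-panel (207,200) and the hub centre at right-panel (608,199), giving the socket at (0.459,-0.3955). Next I'll fit the held vessel in the tool frame.

```bash
cat > v.py <<'E'
from h import *
from scipy.optimize import differential_evolution
p=wrist(); s,t,Rm=st(); M=np.array(p['mount'])
def prt(c):
    c=(c-M[:3,3])@M[:3,:3]; return np.c_[c[:,0]/c[:,2]*f(p)+p['cx'],c[:,1]/c[:,2]*f(p)+p['cy']]
o=bot.outline_of(p,'vessel'); 
for r in o: ys,xs=np.nonzero(r['region']); print(r['confidence'],xs.min(),xs.max(),ys.min(),ys.max(),len(xs))
m=o[0]['region']
a=np.linspace(0,2*np.pi,90); C=np.c_[np.cos(a),np.sin(a),0*a]
def mask(x,y,z):  # z: tool z of underside
    k=np.zeros((384,512),np.uint8)
    for hs,r in(((0,.0),.0155),((.005,.024),.0195),((.024,.028),.0305),((.028,.08),.023)):
        pts=np.vstack([prt(C*r+[x,y,z-h]) for h in hs]).astype(np.float32)
        cv2.fillConvexPoly(k,np.round(cv2.convexHull(pts)*16).astype(np.int32),1,shift=4)
    return k
W=np.zeros((384,512),bool); W[:215,200:300]=1
g=lambda q:np.logical_xor(mask(*q)>0,m)[W].sum()
r=differential_evolution(g,[(-.012,.012),(-.008,.008),(.04,.058)],seed=1,maxiter=40); print(r.x,r.fun,m[W].sum())
print('delta to socket',(Rm.T@np.array([.4593-t[0],-.3955-t[1],0])*100).round(2),'j',np.round(s['joint_positions'],2))
E
python3 v.py
```

```text
0.83 216 296 184 315 7107
[-0.00548668 -0.00040633  0.05642759] 48.0 1866
delta to socket [ 2.27 -6.35 -0.  ] j [-0.7   0.46  1.4   0.    1.29 -2.  ]
```

```bash
cat >> v.py <<'E'
for z in(.047,.049,.051,.053):
    r=min((g((x,-.0005,z)),x) for x in np.arange(-.012,.012,.0005)); print(z,r)
E
python3 v.py
```

```text
0.83 214 296 184 316 7336
[-0.00462302 -0.00083099  0.0538566 ] 74.0 1886
delta to socket [ 2.28 -6.34 -0.  ] j [-0.7   0.46  1.4   0.    1.29 -2.  ]
0.047 (np.int64(97), np.float64(-0.0029999999999999923))
0.049 (np.int64(87), np.float64(-0.0034999999999999927))
0.051 (np.int64(84), np.float64(-0.003999999999999993))
0.053 (np.int64(87), np.float64(-0.004499999999999994))
```

```bash
python3 -m creep '[[[1.3,-3.1,0,0,0,0,4],[1.3,-3.2,0,0,0,0,4],[0,0,4,0,0,0,4],[0,0,4,0,0,0,4],[0,0,2.5,0,0,0,4]]]'; python3 -m creep '[[[0,0,1.4,0,0,0,4],[0,0,0.3,0,0,0,4],[0,0,0,0,0,0,4],[0,0,0,0,0,0,4]]]'; python3 -m creep '[[[0,0,0.3,0,0,0,4],[0,0,0.2,0,0,0,4],[0,0,0,0,0,0,4]]]'
```

```text
clock: 10.55
ee_pos: [0.4553, -0.394, 0.1116]
eef_rot: [-0.001, 0.133, 0.991, 0.001]
wrist_force: [0.3, 0.5, -5.5]
width: 0.0455
grip_force: 45.0
clock: 10.95
ee_pos: [0.457, -0.3954, 0.0983]
eef_rot: [0.001, 0.132, 0.991, -0.001]
wrist_force: [-0.5, 0.3, -6.4]
width: 0.0455
grip_force: 45.0
clock: 11.25
ee_pos: [0.4563, -0.3947, 0.092]
eef_rot: [0.0, 0.132, 0.991, -0.0]
wrist_force: [-0.7, 0.4, -5.3]
width: 0.0449
grip_force: 45.0
```

```bash
for i in 1 2; do python3 -m creep '[[[0,0,0.2,0,0,0,4],[0,0,0,0,0,0,4],[0,0,0,0,0,0,4]]]'|egrep 'ee_pos|force'; done;  python3 -m creep '[[[0,0,0.2,0,0,0,4],[0,0,0,0,0,0,4],[0,0,0,0,0,0,4]]]'|egrep 'ee_pos|force'
```

```text
ee_pos: [0.4563, -0.3947, 0.0899]
wrist_force: [-0.2, 0.0, -6.6]
grip_force: 45.0
ee_pos: [0.4563, -0.3947, 0.0878]
wrist_force: [0.3, 0.8, -6.1]
grip_force: 45.0
ee_pos: [0.4563, -0.3947, 0.0858]
wrist_force: [0.4, -0.2, -6.7]
grip_force: 45.0
```

```bash
for i in 1 2; do python3 -m creep '[[[0,0,0.1,0,0,0,4],[0,0,0,0,0,0,4],[0,0,0,0,0,0,4]]]'|egrep 'ee_pos|st_force'; done
```

```text
ee_pos: [0.4563, -0.3947, 0.0849]
wrist_force: [-0.4, -0.2, -6.5]
ee_pos: [0.4563, -0.3947, 0.0839]
wrist_force: [0.3, 0.6, -6.4]
```

```bash
for i in 1 2 3; do python3 -m creep '[[[0,0,0.1,0,0,0,4],[0,0,0,0,0,0,4],[0,0,0,0,0,0,4]]]'|egrep 'ee_pos|st_force'; done
```

```text
ee_pos: [0.4563, -0.3947, 0.0829]
wrist_force: [0.2, 0.4, -6.2]
ee_pos: [0.4563, -0.3947, 0.0819]
wrist_force: [0.6, -0.1, -5.7]
ee_pos: [0.4563, -0.3947, 0.0809]
wrist_force: [0.1, 0.1, -6.0]
```

```bash
for i in 1 2 3 4; do python3 -m creep '[[[0,0,0.1,0,0,0,4],[0,0,0,0,0,0,4],[0,0,0,0,0,0,4]]]'|egrep 'ee_pos|st_force'; done
```

```text
ee_pos: [0.4563, -0.3947, 0.0799]
wrist_force: [-0.2, -0.2, -5.8]
ee_pos: [0.4563, -0.3947, 0.0789]
wrist_force: [0.8, 0.1, -6.6]
ee_pos: [0.4563, -0.3947, 0.0779]
wrist_force: [0.3, -0.8, -6.9]
ee_pos: [0.4564, -0.3948, 0.0769]
wrist_force: [-0.4, -0.0, -6.4]
```

```bash
cat > n.py <<'E'
from h import *
s,t,Rm=st(); print(s['clock'],t,np.round(s['wrist_force'],1),np.round(s['wrist_torque'],2))
for n in('side','scene','wrist'):
    p=wrist() if n=='wrist' else bot.get_image(n)
    for l in('vessel','bench_socket','cap_top','catch_left'):
        for r in bot.recognise(p,l):
            if r['centre'][1]<-.2: print(n,l,np.round(r['centre'],3),round(r['confidence'],2))
E
python3 n.py;  python3 -m creep '[[[0,0,0.1,0,0,0,4],[0,0,0,0,0,0,4],[0,0,0,0,0,0,4]]]'|egrep 'ee_pos|st_force'
```

```text
14.85 [ 0.45636763 -0.39477542  0.07692148] [-0.4 -0.  -6.4] [-0.06  0.04 -0.02]
side bench_socket [ 0.449 -0.349  0.016] 0.72
side catch_left [ 0.449 -0.354  0.012] 0.34
scene bench_socket [ 0.491 -0.334  0.014] 0.4
wrist vessel [ 0.443 -0.391  0.108] 0.74
wrist bench_socket [ 0.432 -0.372  0.016] 0.77
wrist cap_top [ 0.459 -0.396  0.134] 0.63
wrist catch_left [ 0.452 -0.335  0.055] 0.62
ee_pos: [0.4564, -0.3948, 0.0761]
wrist_force: [0.6, 0.0, -1.4]
```

```bash
cat > o.sh <<'E'
python3 -c "
from h import *
s,t,R_=st(); print(t.round(4),np.round(s['wrist_force'],1),np.round(s['wrist_torque'],2),np.degrees(np.arctan2(R_[1,0],R_[0,0])).round(1))"
E
for i in 1 2; do python3 -m creep '[[[0,0,0.05,0,0,0,4],[0,0,0,0,0,0,4],[0,0,0,0,0,0,4]]]' >/dev/null; bash o.sh; done
for i in 1 2 3; do python3 -m creep '[[[0,0,0,0,0,0.06,4],[0,0,0,0,0,0,4],[0,0,0,0,0,0,4]]]' >/dev/null; bash o.sh; done
```

```text
[ 0.4565 -0.3949  0.0757] [-0.3  0.1  3.3] [-0.04  0.04 -0.03] 164.8
[ 0.4565 -0.3949  0.0751] [0.6 0.2 4.7] [-0.03 -0.07  0.03] 164.8
[ 0.4564 -0.3946  0.0747] [ 2.  -0.8 -2.9] [ 0.07 -0.36 -0.11] 161.4
[ 0.4565 -0.3945  0.0748] [ 4.9  1.1 -4.2] [ 0.27 -1.   -0.1 ] 158.0
[ 0.4565 -0.3944  0.0748] [ 5.7  3.  -1.9] [ 0.7  -1.15  0.4 ] 154.6
```

```bash
for i in 1 2 ; do python3 -m creep '[[[0,0,0,0,0,-0.06,4],[0,0,0,0,0,0,4],[0,0,0,0,0,0,4]]]' >/dev/null; bash o.sh; done
for i in 1 2 3; do python3 -m creep '[[[0,0,0.1,0,0,0,4],[0,0,0,0,0,0,4],[0,0,0,0,0,0,4]]]' >/dev/null; bash o.sh; done
```

```text
[ 0.4564 -0.3946  0.0749] [ 4.8  2.6 -3.5] [ 0.39 -0.95  0.17] 157.9
[ 0.4561 -0.3947  0.0749] [ 2.3  1.  -2.5] [ 0.15 -0.37  0.08] 161.2
[ 0.4564 -0.3949  0.0741] [0.9 0.8 2.6] [ 0.06 -0.13  0.01] 161.3
[ 0.4564 -0.3949  0.0731] [-0.3  0.1  3.5] [-0.   -0.15  0.  ] 161.3
[ 0.4561 -0.3945  0.0713] [ 2.7  0.1 -9.8] [-0.17 -0.5   0.06] 161.3
```

```bash
python3 -m creep '[[[0,0,0,0,0,0,4],[0,0,0,0,0,0,4],[0,0,0,0,0,0,4]]]' >/dev/null; bash o.sh
for i in 1 2 3; do python3 -m creep '[[[0,0,0.1,0,0,0,4],[0,0,0,0,0,0,4],[0,0,0,0,0,0,4]]]' >/dev/null; bash o.sh; done; python3 n.py
```

```text
[ 0.4561 -0.3945  0.0716] [  1.6   0.6 -11.6] [-0.04 -0.36  0.  ] 161.3
[ 0.4563 -0.3947  0.071 ] [-0.6 -0.7 -5.4] [-0.01 -0.11  0.06] 161.3
[ 0.4563 -0.3947  0.0699] [ 0.3  0.2 -4.7] [ 0.01 -0.13 -0.01] 161.3
[ 0.4564 -0.3947  0.0688] [ 1.8 -0.4 -4.8] [ 0.03 -0.22 -0.04] 161.3
20.1 [ 0.4563554  -0.39471639  0.06884791] [ 1.8 -0.4 -4.8] [ 0.03 -0.22 -0.04]
side bench_socket [ 0.45  -0.347  0.013] 0.62
scene bench_socket [ 0.49  -0.332  0.014] 0.38
wrist vessel [ 0.446 -0.388  0.099] 0.56
wrist bench_socket [ 0.435 -0.365  0.015] 0.76
wrist cap_top [ 0.458 -0.396  0.123] 0.58
wrist catch_left [ 0.455 -0.337  0.056] 0.63
```

```bash
for i in 1 2 3 4 5; do python3 -m creep '[[[0,0,0.1,0,0,0,4],[0,0,0,0,0,0,4],[0,0,0,0,0,0,4]]]' >/dev/null; bash o.sh; done
```

```text
[ 0.4563 -0.3947  0.0678] [ 1.4  0.1 -6.2] [-0.13 -0.13  0.03] 161.3
[ 0.4564 -0.3947  0.0673] [-1.4  1.7  4.2] [ 0.26  0.19 -0.03] 161.3
[ 0.4565 -0.3947  0.0671] [-4.6  5.9 20.1] [ 0.78  0.82 -0.05] 161.3
[ 0.4566 -0.3947  0.0669] [-6.3 10.8 33.1] [1.52 1.24 0.06] 161.3
[ 0.4567 -0.3947  0.0667] [-9.3 12.7 48.2] [2.54 1.5  0.32] 161.4
```

```bash
python3 -m creep '[[[0,0,-0.25,0,0,0,4],[0,0,0,0,0,0,4],[0,0,0,0,0,0,4]]]' >/dev/null; bash o.sh
cat > q.py <<'E'
from h import *
p=wrist(); q=bot.get_image('side')
a=cv2.resize(p['frame'][80:230,130:330],(536,402),interpolation=cv2.INTER_CUBIC)
b=cv2.resize(q['frame'][120:195,230:280],(264,402),interpolation=cv2.INTER_CUBIC)
cv2.imwrite('pics/q.png',np.hstack([a,b])[:,:,::-1])
E
python3 q.py; python3 v.py
```

```text
[ 0.4566 -0.3949  0.0669] [-1.3  3.8 13. ] [0.73 0.25 0.06] 161.3
0.65 215 296 184 315 7009
[-0.00602899 -0.00032363  0.0574508 ] 81.0 1807
delta to socket [-0.27  0.03  0.  ] j [-0.81  0.63  1.55  0.    0.96 -2.06]
0.047 (np.int64(123), np.float64(-0.0034999999999999927))
0.049 (np.int64(111), np.float64(-0.003999999999999993))
0.051 (np.int64(110), np.float64(-0.004499999999999994))
0.053 (np.int64(106), np.float64(-0.004999999999999994))
```

View pics/q.png

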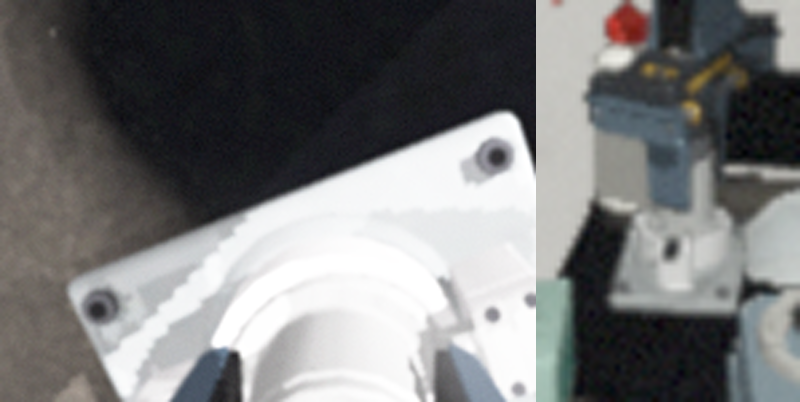

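```bash
for i in 1 2 3; do python3 -m creep '[[[0,0,-0.1,0,0,0,4],[0,0,0,0,0,0,4],[0,0,0,0,0,0,4]]]' >/dev/null; bash o.sh; done
```

```text
[ 0.4565 -0.3948  0.0671] [ 2.4 -0.7 -5.1] [ 0.13 -0.48  0.04] 161.3
[ 0.4563 -0.3946  0.068 ] [  4.4  -0.2 -14.8] [-0.1  -0.94  0.03] 161.3
[ 0.4561 -0.3945  0.0683] [  7.5  -4.  -30.2] [-0.74 -1.4   0.04] 161.3
```

The pull test meets over 20 N of resistance, so it's latched, and the depth fits fully home. I'll seat it once more, release, rise to the cap and centre on it. Body clearance to the wall and tall bottle is tight, so I'll turn the cap in short strokes.

```bash
python3 -m creep '[[[0,0,0.3,0,0,0,4],[0,0,0.1,0,0,0,4],[0,0,0,0,0,0,4],[0,0,0,0,0,0,4]]]' >/dev/null; bash o.sh; python3 -m creep '[[[0,0,-0.15,0,0,0,4],[0,0,0,0,0,0,6.5],[0,0,0,0,0,0,6.5],[0,0,0,0,0,0,6.5],[0,0,0,0,0,0,6.5]]]' ; python3 -m creep '[[[-0.3,0,-1.2,0,0,0,6.5],[0,0,-1.2,0,0,-0.1,6.5],[0,0,-1.0,0,0,-0.1,6.5],[0,0,0,0,0,0,6.5],[0,0,0,0,0,0,6.5]]]'; bash o.sh; python3 n.py | grep wrist
```

```text
[ 0.4566 -0.3948  0.0669] [-0.5  5.5 15.9] [0.96 0.14 0.07] 161.3
clock: 24.65
ee_pos: [0.4563, -0.3948, 0.0669]
eef_rot: [-0.0, 0.162, 0.987, -0.0]
wrist_force: [0.4, 1.0, 0.1]
width: 0.065
grip_force: 0.0
clock: 25.15
ee_pos: [0.4594, -0.3959, 0.1013]
eef_rot: [0.0, 0.064, 0.998, -0.0]
wrist_force: [0.8, -0.7, -0.9]
width: 0.0651
grip_force: 0.0
[ 0.4594 -0.3959  0.1013] [ 0.8 -0.7 -0.9] [-0.01 -0.03 -0.03] 172.6
wrist vessel [ 0.446 -0.392  0.112] 0.55
wrist vessel [ 0.436 -0.379  0.013] 0.42
wrist bench_socket [ 0.437 -0.38   0.013] 0.86
wrist cap_top [ 0.452 -0.395  0.122] 0.95
wrist catch_left [ 0.457 -0.363  0.054] 0.68
```

```bash
python3 -m creep '[[[0,0,0,0,0,0,3.5],[0,0,0,0,0,0,3.5],[0,0,0,0,0,0,3.5],[0,0,0,0,0,0,3.5],[0,0,0,0,0,0,3.5]]]' 40; bash o.sh; python3 -m creep '[[[0,0,0,0,0,0.1,3.5],[0,0,0,0,0,0.1,3.5],[0,0,0,0,0,0,3.5]]]'; bash o.sh
```

```text
clock: 26.4
ee_pos: [0.4592, -0.3957, 0.1009]
eef_rot: [0.0, 0.063, 0.998, -0.0]
wrist_force: [-0.5, -0.3, 0.2]
width: 0.0395
grip_force: 40.0
[ 0.4592 -0.3957  0.1009] [-0.5 -0.3  0.2] [-0.02  0.09 -0.02] 172.8
clock: 26.7
ee_pos: [0.4594, -0.3954, 0.1009]
eef_rot: [0.0, 0.163, 0.987, 0.0]
wrist_force: [2.3, 2.0, 0.3]
width: 0.0395
grip_force: 40.0
[ 0.4594 -0.3954  0.1009] [2.3 2.  0.3] [ 0.46 -0.46 -0.05] 161.2
```

```bash
for i in 1 2 ; do python3 -m creep '[[[0,0,0,0,0,0.1,3.5],[0,0,0,0,0,0.1,3.5],[0,0,0,0,0,0,3.5]]]' >/dev/null; bash o.sh; done
python3 -m creep '[[[0,0,0,0,0,0,5.5],[0,0,0,0,0,0,5.5],[0,0,0,0,0,0,5.5]]]'|grep width; python3 -m creep '[[[0,0,0,0,0,-0.15,5.5],[0,0,0,0,0,-0.15,5.5],[0,0,0,0,0,-0.15,5.5],[0,0,0,0,0,-0.15,5.5],[0,0,0,0,0,0,5.5]]]'>/dev/null; bash o.sh
```

```text
[ 0.4594 -0.3954  0.101 ] [2.3 3.5 0.9] [ 0.72 -0.56 -0.02] 149.9
[ 0.4595 -0.3954  0.101 ] [2.8 4.1 2. ] [ 0.77 -0.71 -0.05] 138.5
width: 0.0547
[ 0.4591 -0.3958  0.1009] [0.3 0.  0.4] [ 0.04 -0.    0.02] 173.0
```

```bash
python3 -m creep '[[[0,0,0,0,0,0,3.5],[0,0,0,0,0,0,3.5],[0,0,0,0,0,0,3.5],[0,0,0,0,0,0,3.5],[0,0,0,0,0,0,3.5]]]'|grep -E 'width|grip'; for i in 1 2 3; do python3 -m creep '[[[0,0,0,0,0,0.1,3.5],[0,0,0,0,0,0.1,3.5],[0,0,0,0,0,0,3.5]]]' >/dev/null; bash o.sh; done
```

```text
width: 0.0396
grip_force: 40.0
[ 0.4592 -0.3955  0.1009] [1.1 2.8 2.6] [ 0.57 -0.17 -0.06] 161.2
[ 0.4593 -0.3954  0.1009] [0.4 3.7 3. ] [ 0.89 -0.28 -0.03] 149.9
[ 0.4591 -0.3951  0.101 ] [-0.9  6.9  5.1] [ 1.19 -0.16  0.86] 138.6
```

```bash
for i in 1 2; do python3 -m creep '[[[0,0,0,0,0,0.05,3.5],[0,0,0,0,0,0,3.5],[0,0,0,0,0,0,3.5]]]' >/dev/null; bash o.sh; done; python3 -m creep '[[[0,0,0,0,0,0,5.5],[0,0,0,0,0,0,5.5],[0,0,0,0,0,0,5.5]]]'|grep width; python3 -m creep '[[[0,0,0,0,0,-0.15,5.5],[0,0,0,0,0,-0.15,5.5],[0,0,0,0,0,-0.1,5.5],[0,0,0,0,0,0,5.5]]]'>/dev/null; bash o.sh;  python3 -m creep '[[[0,0,0,0,0,0,3.5],[0,0,0,0,0,0,3.5],[0,0,0,0,0,0,3.5],[0,0,0,0,0,0,3.5],[0,0,0,0,0,0,3.5]]]'|grep -E 'width|grip|clock'; for i in 1 2 3; do python3 -m creep '[[[0,0,0,0,0,0.1,3.5],[0,0,0,0,0,0,3.5],[0,0,0,0,0,0,3.5]]]' >/dev/null; bash o.sh; done
```

```text
[ 0.4592 -0.3952  0.101 ] [0.1 7.6 4.9] [ 1.26 -0.23  0.66] 135.9
[ 0.4592 -0.3952  0.101 ] [1.2 7.2 4.3] [ 1.19 -0.4   0.66] 133.0
width: 0.0548
[ 0.4591 -0.3959  0.1009] [0.2 0.3 0.5] [-0.02  0.02 -0.04] 155.8
clock: 31.3
width: 0.0394
grip_force: 40.0
[ 0.4588 -0.3952  0.1009] [-1.6  4.4  5.3] [0.93 0.33 0.72] 149.9
[ 0.459  -0.3952  0.1009] [-0.2  5.9  3.6] [1.04 0.03 0.77] 144.2
[ 0.4593 -0.3953  0.101 ] [1.1 5.2 3.7] [ 1.02 -0.23  0.73] 138.5
```

```bash
python3 -m creep '[[[0,0,0,0,0,-0.02,6.5],[0,0,0,0,0,0,6.5],[0,0,0,0,0,0,6.5],[0,0,0,0,0,0,6.5]]]'|grep width; python3 -m creep '[[[0,0,-2,0,0,0,6.5],[0,0,-4,0,0,0,6.5],[0,0,-4,0,0,0,6.5],[0,0,0,0,0,0,6.5],[0,0,0,0,0,0,6.5]]]'; cat n.py | sed 's/if r.*: print/print/' > n2.py; python3 n2.py | grep -E 'cap_top|vessel'
```

```text
width: 0.0644
clock: 33.1
ee_pos: [0.4594, -0.3961, 0.2017]
eef_rot: [0.001, 0.346, 0.938, -0.0]
wrist_force: [-0.2, -0.1, -0.3]
width: 0.0651
grip_force: 0.0
side vessel [0.227 0.296 0.066] 0.84
side vessel [ 0.449 -0.348  0.014] 0.6
side vessel [ 0.455 -0.382  0.092] 0.46
side cap_top [0.219 0.291 0.102] 0.66
side cap_top [ 0.46  -0.379  0.119] 0.4
scene vessel [0.215 0.298 0.074] 0.59
scene cap_top [0.22  0.288 0.098] 0.7
scene cap_top [ 0.471 -0.066  0.044] 0.21
wrist vessel [ 0.45  -0.388  0.116] 0.97
wrist cap_top [ 0.455 -0.394  0.12 ] 0.9
wrist cap_top [ 0.446 -0.368  0.014] 0.3
```

The cap top reads z = 0.120, which matches the fully home position, and the robot is clear of everything.

```bash
python3 -c "
from station import bot; print(bot.finish_job())"
```

```text
the job is handed in; nothing more can be done
None
```

I handed the job in with the vessel fully home (cap top at about 120 mm), the latch holding under about 24 N of net upward pull, the cap turned to its stop and the arm clear. I couldn't see each latch bolt on its own, and the hand-in didn't report a verdict.

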